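Load the dish press and push its lever down through the guard window

TASK

With the fingertips, push the aluminium sled that carries the Petri dish all the way into the dish press, against its end stop. Then reach through the square window in the top of the press guard and press the lever paddle fully down, where it stays by itself, without touching the guard with the fingers or the arm. Push only, lift nothing, leave the sled fully home and the lever down, and leave the beaker, the loose Petri dish and the timer where they stand.

Things in the scene. Friction and masses are not known exactly. Their poses are not given: they have to be found in the camera images.
- press: White fixed bench press for Petri dishes. Origin on the worktop below the centre of the guard window; x points from the loading end (robot side) to the rear, along the slideway, z up. Base x = -140 to +110 mm, 170 mm wide, its top 12 mm above the worktop. Two steel rails along x, 24 mm above the worktop, guide the sled (1.5 mm play per side) to a dark steel end stop at the rear.
- guard: Fixed guard on the press, origin and axes as press: flat grey top frame 140 mm (x) by 150 mm (y), 3 mm thick, on four posts with clear skirts at sides and front. Frame's upper face 98 mm above the worktop, screw heads at its corners 101 mm. Front at x = -70 mm; the sled passes under the front skirt. Fingers and arm must not touch the guard.
- window (a point): Centre of the square window in the top frame of the guard, at the upper face (98 mm above the worktop). The clear opening is 80 by 80 mm, its sides along the x and y axes of the press.
- sled: Loose aluminium sled in the slideway, 0.3 to 0.6 kg: plate 180 by 66 by 6 mm with a Petri dish (61 mm wide, top 22 mm above the sled's underside) fixed on it. Origin on the underside below the dish centre; x into the press, z up. Starts 25 to 45 mm short of home; fully home its origin is at x = +20 mm in the press frame. 1 to 4 N push it; it stays where left.
- push_face (a point): Middle of the outer face (towards the robot) of the sled's upright push plate, 44 mm wide, 8 mm thick, from 12 to 62 mm above the worktop; this point is 42 mm above the worktop and 145 mm in front (-x) of the sled's origin. Push it along the sled's +x. Fully home the face is at x = -125 mm in the press frame, 55 mm in front of the guard.
- lever (a joint): Angle of the press lever, rad: 0 to 0.03 at the start (raised), 0.19 fully down at its stop. Hinged at the rear of the press, 67 mm above the worktop and 85 mm behind the window centre; the paddle at its front end moves down. About 4 to 5 N on the paddle moves it, and it stays where it is left.
- paddle (a point): Centre of the upper face of the lever's dark steel paddle, 44 (x) by 36 (y) by 6 mm, under the middle of the window. Raised it is about 86 mm above the worktop (12 mm below the upper face of the guard); fully down it is 70 mm above the worktop and level. It moves less than 3 mm horizontally.
- beaker: Small glass beaker, 73 mm wide, 90 mm high, standing to the left of the press; origin at the centre of its underside. Leave alone.
- dish: Loose Petri dish, 59 mm wide, 16 mm high, on the worktop to the right of the press; origin at the centre of its underside. Leave alone.
- timer: Flat white countdown timer, 72 by 68 by 19 mm, on the worktop to the right of the press; origin at the centre of its underside. Leave alone.

How it is judged:
By the outcome, as a careful person would: the job done as asked, in the order asked, and still so for the second after the job is handed in, with the robot touching nothing.
It also fails if it takes over 43 s, if anything falls off the work surface, if the arm or the gripper's body presses on something with over 40 N, if the wrist force passes 120 N, or if a joint passes its speed limit or range.

ROBOT

A 6-joint arm with a two-finger parallel gripper is mounted at the origin on a cart in front of the work surface, level with it; the furniture and walls round the work are solid. World frame = base frame: x ahead of the robot, y to its left, z up, the work surface at z = 0. Lengths are in m, angles in rad, forces in N, time in s.
With the tool pointing down it reaches from about 0.425 to 0.95 m from the base axis. Payload 3.5 kg.
Tool frame: the origin (TCP) lies at the very end of the fingers, on their centre line; the grasp point (between the pads) lies 19 mm behind it; z points along the fingers, y is the direction in which the jaws open and shut (so a half turn about z gives the same grasp; the last joint's range is limited). The gripper opens to 85 mm and grips with 20 to 120 N. Pads are 22 mm wide; open, the fingers measure 114 mm over their backs; the gripper's body (76 mm by 85 mm) begins 54 mm behind the grasp point. The pads swing forward as they close: fully open they stand 13 mm farther back than shut.
Start: joints at [1.11, 0.286, 1.577, -0, 1.279, -0.15], TCP at [0.206, 0.643, 0.231] pointing down, gripper open.
Joint ranges: [-2.77, 2.77], [-0.9, 2.22], [0.21, 2.48], [-1.53, 4.67], [0.24, 2.81], [-2.84, 2.84]. Speed limits (rad/s): [2.79, 2.79, 3.14, 3.14, 3.14, 3.14].

INTERFACE

Orientations are given as a unit quaternion [x, y, z, w].
In Python, from plant import ctrl, eyes, ticket gives the robot as it stands.
- The arm moves only by the tool send_rows, never from a script. Its arguments are lists of equal length, an entry for each row: "translation": the shift along the tool's x, y, z in units of 30 mm (1.0 is 30 mm), a list of three; "rotation": the turn, a rotation vector about the tool's x, y, z in units of 5 degrees (1.0 is 5 degrees), a list of three; "grip": the finger opening in mm, from 0 to 85.4. A call has 1 to 5 rows; each row shifts and turns the commanded pose from where the row before left it, along the tool's axes as they then stand; what a row does not reach is not made up. A row lasts 1/8 s, in which the tool goes at most 62.5 mm and 10.7 degrees, less where a joint would pass 70% of its speed; a pose out of reach is approached as far as the arm can. A call is refused whole if a number of a shift passes 1 or a number of a turn 1, either way. A call with a gripper value outside its range is refused whole. The fingers move at their own pace and stop on an object; "squeeze" is the grip in N (left out, the last holds). Time passes only in rows, so rows that do not move let the fingers close. It gives the time, the measured TCP pose, the force and the opening at its end, in the units of the state.
- ctrl.get_state(): the state, without advancing time (a new reading comes with each control period).
- eyes.read_camera(name): name is "side" or "top"; returns a dict with "image" (400x640x3 uint8, blue, green, red), "mtx" (3x3 intrinsics, pixels), "dist_coeffs" ([k1, k2, p1, p2, k3] as OpenCV has them; the pictures are not rectified), "xyz" and "orientation" of the camera in the world. Camera axes: x right, y down, z forward; pixel columns grow to the right and rows downward; lengths in m; the calibration is good to about 2 mm. A picture is of the moment at which its call begins. There is no depth.
- ticket.sign_off(): hands the job in, once; it reports no verdict.
The state is a dict: "time": time; "qpos": joint angles; "dq": joint speeds; "joint_efforts": joint torques, N m; "eef_pos": TCP position; "tcp_rot": TCP orientation; "contact_force": force on the tool from outside, world axes, zero at the start; "wrist_torque": the same for the moment, N m; "opening": opening from 0.0 (shut) to 1.0 (fully open).
Only numpy, scipy, OpenCV 4.12 (cv2) and the standard library are available. Lean on these libraries where they do the work, as an engineer would, in place of code of your own. Each camera call takes 0.05 s, during which the arm holds its last target. There are 200 camera calls.

## Working session

There is one attempt and no reset: what is moved stays moved. The work goes in short steps, Python scripts to look and compute and a tool call to move; the robot and the scene stay as the last step left them, time stands still between calls to the robot, and variables do not carry over. Pictures are saved under pics/ and viewed, about 8 in all and at most 12, crops included, and the job is handed in when it is done.

Besides the shell and the picture viewer there is one more tool, called after "Call:" in YAML: its name, and indented under it one key for each argument. send_rows: Moves the arm, as the interface text tells. Its arguments: {"type":"object","properties":{"translation":{"type":"array"},"rotation":{"type":"array"},"grip":{"type":"array"},"squeeze":{"type":"number"}},"required":["translation","rotation","grip"]}

```bash
mkdir -p pics; python3 - <<'E'
from plant import ctrl, eyes
import cv2
for n in ("side","top"):
    d=eyes.read_camera(n); cv2.imwrite(f"pics/{n}0.png",d["image"])
    print(n,d["mtx"],d["dist_coeffs"],d["xyz"],d["orientation"])
s=ctrl.get_state(); print(s)
E
```

```text
side [[500.16764566   0.         314.63616096]
 [  0.         500.16764566 188.05211538]
 [  0.           0.           1.        ]] [-0.08372181  0.          0.          0.          0.        ] [ 0.50999562 -1.26963981  0.59156634] [ 0.8480309  -0.02728871  0.02236727 -0.52877087]
top [[513.71481475   0.         317.60703009]
 [  0.         513.71481475 196.62105092]
 [  0.           0.           1.        ]] [0.04678979 0.         0.         0.         0.        ] [ 0.50941085 -0.23915281  1.28253378] [ 0.70791766 -0.70543152  0.03071537 -0.01659878]
{'time': 0.1, 'qpos': array([ 1.11001656e+00,  2.87129614e-01,  1.57807520e+00,  1.15031962e-06,
        1.27858520e+00, -1.49981594e-01]), 'dq': array([ 0.00155949, -0.00224888, -0.00413028, -0.00101935,  0.00126059,
        0.00084215]), 'joint_efforts': array([ 3.70648168e-04, -4.07293868e+01, -2.93699509e+01, -1.39228828e-04,
        3.42576393e-03, -1.05761586e-05]), 'eef_pos': array([0.20611344, 0.6421218 , 0.23002631]), 'tcp_rot': array([ 1.54774462e-01,  9.87949219e-01, -1.04768089e-03, -3.30850003e-04]), 'contact_force': array([-0.42893184, -0.21895962, -0.74257829]), 'wrist_torque': array([ 0.07269874, -0.0059352 ,  0.02744449]), 'opening': 0.9970858029747038}
```

View pics/top0.png

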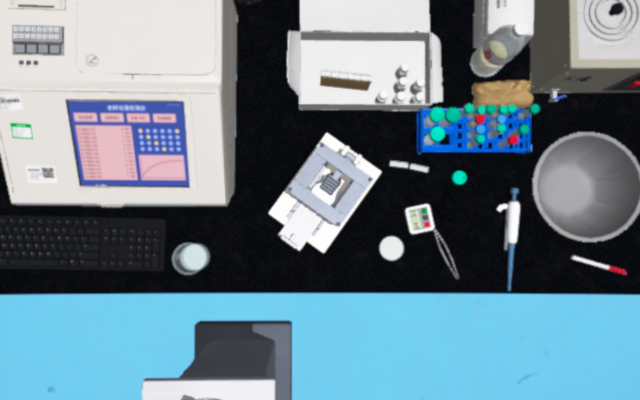

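View pics/side0.png

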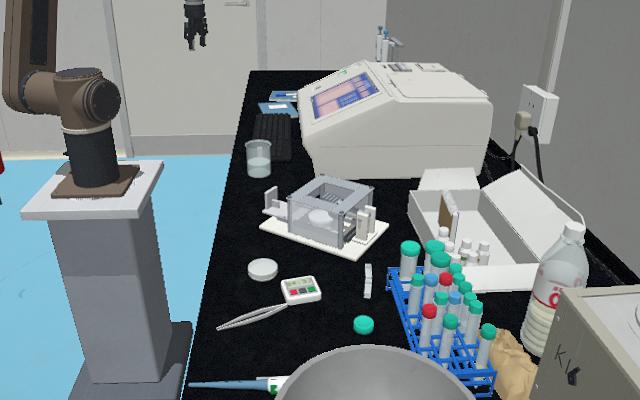

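The top view shows the press near (325,192), turned about 30°, with the push plate end near (293,240). The beaker is at (190,258), the dish at (391,248) and the timer at (420,218). I'll take closer crops.

```bash
python3 - <<'E'
import cv2
a=cv2.imread("pics/top0.png")[125:260,260:390]; b=cv2.imread("pics/side0.png")[165:265,250:400]
cv2.imwrite("pics/topc.png",cv2.resize(a,None,fx=4.4,fy=4.4,interpolation=cv2.INTER_CUBIC))
cv2.imwrite("pics/sidec.png",cv2.resize(b,None,fx=5,fy=5,interpolation=cv2.INTER_CUBIC))
E
```

```text
(no output)
```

View pics/topc.png

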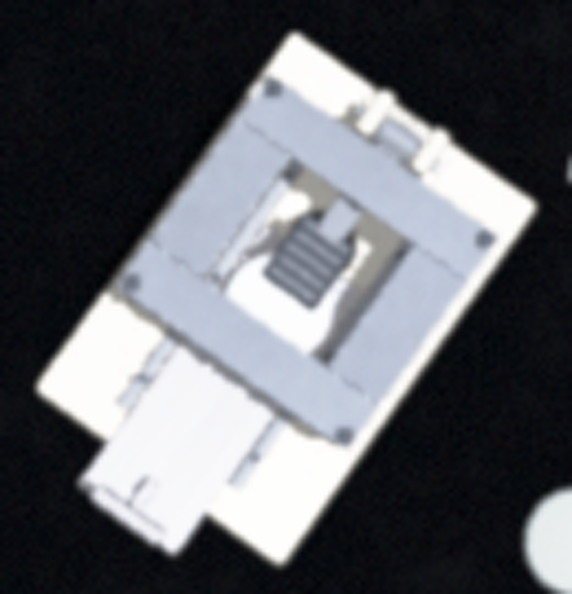

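View pics/sidec.png

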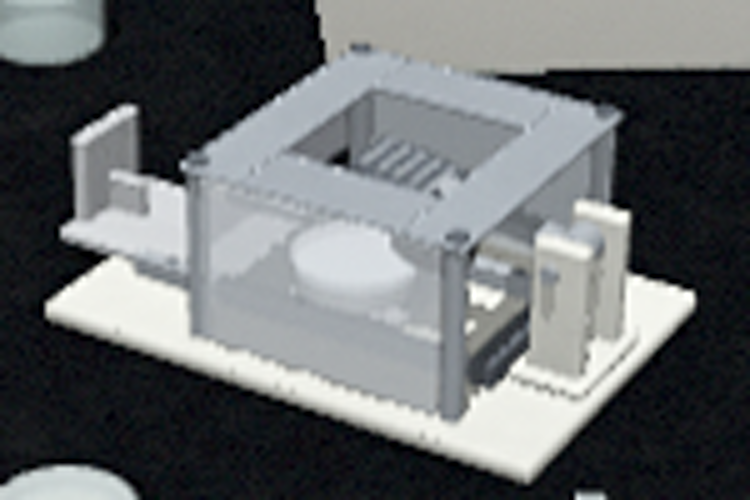

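```bash
cat > h.py <<'E'
import numpy as np, cv2
from scipy.spatial.transform import Rotation as R
from scipy.optimize import least_squares
def proj(d,P):
    Rm=R.from_quat(d["orientation"]).as_matrix().T
    return cv2.projectPoints(np.asarray(P,float),cv2.Rodrigues(Rm)[0],-Rm@d["xyz"],d["mtx"],d["dist_coeffs"])[0][:,0]
def ray(d,uv,z):
    n=cv2.undistortPoints(np.float64([[uv]]),d["mtx"],d["dist_coeffs"])[0,0]
    v=R.from_quat(d["orientation"]).apply([*n,1]); return d["xyz"]+v*(z-d["xyz"][2])/v[2]
def w(p,P):
    P=np.asarray(P,float); c,s=np.cos(p[2]),np.sin(p[2])
    return np.c_[p[0]+c*P[:,0]-s*P[:,1],p[1]+s*P[:,0]+c*P[:,1],P[:,2]]
E
python3 - <<'E'
from h import *; from plant import eyes
t,s=eyes.read_camera("top"),eyes.read_camera("side")
tu=(np.array([(295,32),(537,207),(282,566),(38,388),(271,88),(484,239),(343,436),(131,283)])+.5)/4.4-.5+[260,125]
su=(np.array([(45,310),(527,482),(695,295),(197,160),(453,238),(607,110),(362,48)])+.5)/5-.5+[250,165]
B=lambda x,y:(x*.001,y*.001,.012)
def f(p,full=False):
    a,b=p[3:5]; S=lambda i,j:(i*a,j*b,.1)
    T=[B(110,85),B(110,-85),B(-140,-85),B(-140,85),S(1,1),S(1,-1),S(-1,-1),S(-1,1)]
    D=[B(-140,-85),B(110,-85),B(110,85),S(-1,-1),S(1,-1),S(1,1),S(-1,1)]
    et,es=proj(t,w(p,T))-tu,proj(s,w(p,D))-su
    return (et,es) if full else np.r_[et.ravel(),es.ravel()]
r=least_squares(f,[.5,-.25,-.6,.063,.068],loss='soft_l1'); p=r.x
print(p,np.degrees(p[2])); print(*[e.round(1) for e in f(p,1)])
np.save("p.npy",p[:3])
# top-view outline of the sled's outer edge (crop), press-frame x at z=62 and 30 mm
c,sn=np.cos(p[2]),np.sin(p[2])
for uv in [(80,485),(175,553),(103,487),(165,535)]:
    q=(np.array(uv)+.5)/4.4-.5+[260,125]
    for z in(.062,.03):
        e=ray(t,q,z)[:2]-p[:2]; print(uv,z,(np.array([c*e[0]+sn*e[1],-sn*e[0]+c*e[1]])*1e3).round(1))
for n,x,z in(("home tcp",-.136,.04),("start",-.20,.04),("window",0,.098)): print(n,w(p,[[x,0,z]]))
for n,uv in(("beaker",(190,258)),("dish",(391,248))): print(n,ray(t,uv,.0))
E
```

```text
[ 0.61816852 -0.29078457 -0.62119703  0.06355332  0.06902519] -35.59196810428131
[[-0.4 -0.1]
 [ 0.  -0.2]
 [-0.6  0.1]
 [-1.   0.1]
 [ 0.4 -0.1]
 [ 0.4  0.3]
 [ 0.5  0.1]
 [ 0.1 -0.2]] [[-0.8 -0.7]
 [ 0.3 -1.9]
 [ 0.7  0.2]
 [-0.   0.5]
 [ 0.5  0.2]
 [-0.6  0.8]
 [-0.2  0.5]]
(80, 485) 0.062 [-166.4   30. ]
(80, 485) 0.03 [-167.7   31.4]
(175, 553) 0.062 [-166.1  -32.8]
(175, 553) 0.03 [-167.4  -33.1]
(103, 487) 0.062 [-160.1   19.4]
(103, 487) 0.03 [-161.2   20.4]
(165, 535) 0.062 [-161.5  -22.8]
(165, 535) 0.03 [-162.6  -22.8]
home tcp [[ 0.50757572 -0.21163135  0.04      ]]
start [[ 0.45553205 -0.17438278  0.04      ]]
window [[ 0.61816852 -0.29078457  0.098     ]]
beaker [0.4426612  0.04914356 0.        ]
dish [ 0.46799561 -0.44777431  0.        ]
```

The fit is good to about 1 px: press at (0.618, -0.291), yaw -35.6°, sled front edge at x≈-167 mm. I'll approach high, closing the fingers and turning 17.7° about tool z so that tool -x lies along press +x.

Call:
send_rows:
  translation:
    - [-1, -0.5, -0.6]
    - [-1, -0.5, -0.6]
    - [-1, -0.5, -0.6]
    - [-1, -0.5, -0.6]
    - [-1, -0.5, -0.4]
  rotation:
    - [0, 0, 0.9]
    - [0, 0, 0.9]
    - [0, 0, 0.9]
    - [0, 0, 0.84]
    - [0, 0, 0]
  grip: [0, 0, 0, 0, 0]

```text
time: 0.82
eef_pos: [0.3067, 0.5081, 0.3162]
tcp_rot: [0.305, 0.952, 0.0, 0.0]
contact_force: [1.5, 0.0, 0.3]
opening: 0.005
```

Call:
send_rows:
  translation:
    - [-1, -0.5, 0]
    - [-1, -0.5, 0]
    - [-1, -0.5, 0]
    - [-1, -0.5, 0]
    - [-1, -0.5, 0]
  rotation:
    - [0, 0, 0]
    - [0, 0, 0]
    - [0, 0, 0]
    - [0, 0, 0]
    - [0, 0, 0]
  grip: [0, 0, 0, 0, 0]

```text
time: 1.45
eef_pos: [0.3848, 0.3597, 0.3151]
tcp_rot: [0.305, 0.952, -0.0, -0.0]
contact_force: [-0.1, -0.3, 0.0]
opening: -0.0
```

Call:
send_rows:
  translation:
    - [-0.92, -0.78, 0]
    - [-0.92, -0.78, 0]
    - [-0.92, -0.78, 0]
    - [-0.92, -0.78, 0]
    - [-0.85, -1, 0]
  rotation:
    - [0, 0, 0]
    - [0, 0, 0]
    - [0, 0, 0]
    - [0, 0, 0]
    - [0, 0, 0]
  grip: [0, 0, 0, 0, 0]

```text
time: 2.08
eef_pos: [0.4234, 0.1801, 0.3152]
tcp_rot: [0.305, 0.952, -0.0, -0.0]
contact_force: [-0.2, 0.1, 0.1]
opening: -0.006
```

Call:
send_rows:
  translation:
    - [-0.85, -1, 0]
    - [-0.85, -1, 0]
    - [-0.85, -1, 0]
    - [-0.85, -1, 0]
    - [-0.85, -1, 0.5]
  rotation:
    - [0, 0, 0]
    - [0, 0, 0]
    - [0, 0, 0]
    - [0, 0, 0]
    - [0, 0, 0]
  grip: [0, 0, 0, 0, 0]

```text
time: 2.7
eef_pos: [0.4406, -0.0163, 0.3015]
tcp_rot: [0.305, 0.952, 0.0, 0.002]
contact_force: [0.6, 0.1, -0.2]
opening: 0.001
```

Call:
send_rows:
  translation:
    - [-0.8, -1, 0.5]
    - [-0.8, -1, 0.7]
    - [-0.8, -1, 0.7]
    - [-0.5, -0.5, 0.7]
    - [0, 0, 0]
  rotation:
    - [0, 0, 0]
    - [0, 0, 0]
    - [0, 0, 0]
    - [0, 0, 0]
    - [0, 0, 0]
  grip: [0, 0, 0, 0, 0]

```text
time: 3.32
eef_pos: [0.4487, -0.1514, 0.2202]
tcp_rot: [0.306, 0.952, 0.001, -0.002]
contact_force: [0.2, 0.7, 0.4]
opening: 0.002
```

```bash
cat >> h.py <<'E'
def tip(q=None):
    from plant import ctrl; p=np.load("p.npy"); s=ctrl.get_state(); c,sn=np.cos(p[2]),np.sin(p[2])
    e=s["eef_pos"][:2]-p[:2]; F=s["contact_force"]
    print("t",round(s["time"],2),"press xyz mm",np.round([(c*e[0]+sn*e[1])*1e3,(-sn*e[0]+c*e[1])*1e3,s["eef_pos"][2]*1e3],1),
     "F press",np.round([c*F[0]+sn*F[1],-sn*F[0]+c*F[1],F[2]],1),"rel yaw of tool -x",
     np.degrees(np.arctan2(*(-R.from_quat(s["tcp_rot"]).as_matrix()[:2,0])[::-1])-p[2]).round(2))
E
python3 -c "from h import *;tip()"
```

```text
t 3.33 press xyz mm [-219.    14.7  220.2] F press [-0.2  0.7  0.4] rel yaw of tool -x -0.06
```

Call:
send_rows:
  translation:
    - [-0.2, -0.25, 1]
    - [-0.2, -0.24, 1]
    - [0, 0, 1]
    - [0, 0, 1]
    - [0, 0, 1]
  rotation:
    - [0, 0, 0]
    - [0, 0, 0]
    - [0, 0, 0]
    - [0, 0, 0]
    - [0, 0, 0]
  grip: [0, 0, 0, 0, 0]

```text
time: 3.95
eef_pos: [0.4519, -0.1694, 0.0727]
tcp_rot: [0.304, 0.953, -0.0, 0.001]
contact_force: [-0.8, 0.4, -0.7]
opening: -0.004
```

Call:
send_rows:
  translation:
    - [0, 0, 0.6]
    - [0, 0, 0.33]
    - [0, 0, 0]
    - [0, 0, 0]
  rotation:
    - [0, 0, 0]
    - [0, 0, 0]
    - [0, 0, 0]
    - [0, 0, 0]
  grip: [0, 0, 0, 0]

```text
time: 4.45
eef_pos: [0.452, -0.1701, 0.0456]
tcp_rot: [0.305, 0.952, -0.0, 0.001]
contact_force: [0.4, 0.1, 0.7]
opening: -0.0
```

```bash
python3 - <<'E'
from h import *; from plant import eyes
tip()
b=eyes.read_camera("side")["image"][145:265,230:400]; a=eyes.read_camera("top")["image"][140:260,250:390]
k=dict(dsize=(560,395),interpolation=cv2.INTER_CUBIC)
cv2.imwrite("pics/s1.png",cv2.resize(b,**k)); 
E
```

```text
t 4.45 press xyz mm [-205.4    1.4   45.6] F press [0.3 0.3 0.7] rel yaw of tool -x 0.1
```

View pics/s1.png

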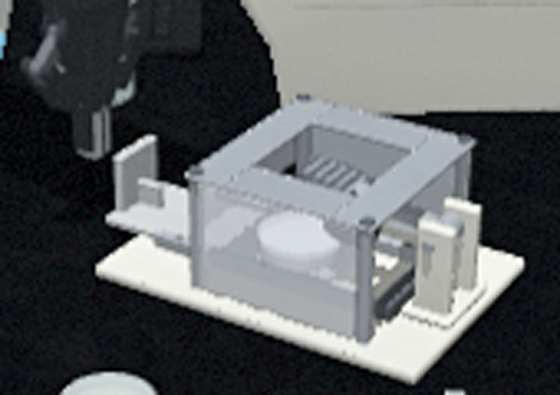

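The side view shows the closed fingers at about (95,150), just in front of the push plate at (135,170). I'll push gently along tool -x.

Call:
send_rows:
  translation:
    - [-0.3, -0.05, 0.2]
    - [-0.3, 0, 0]
    - [-0.2, 0, 0]
    - [-0.2, 0, 0]
    - [-0.2, 0, 0]
  rotation:
    - [0, 0, 0]
    - [0, 0, 0]
    - [0, 0, 0]
    - [0, 0, 0]
    - [0, 0, 0]
  grip: [0, 0, 0, 0, 0]

```text
time: 5.18
eef_pos: [0.4781, -0.1909, 0.038]
tcp_rot: [0.305, 0.952, 0.001, -0.003]
contact_force: [-6.2, 3.6, 5.0]
opening: -0.0
```

Call:
send_rows:
  translation:
    - [-0.2, 0, 0]
    - [-0.2, 0, 0]
    - [-0.2, 0, 0]
    - [-0.2, 0, 0]
  rotation:
    - [0, 0, 0]
    - [0, 0, 0]
    - [0, 0, 0]
    - [0, 0, 0]
  grip: [0, 0, 0, 0]

```text
time: 5.68
eef_pos: [0.4978, -0.2048, 0.038]
tcp_rot: [0.305, 0.952, 0.001, -0.003]
contact_force: [-4.2, 2.8, 3.4]
opening: 0.001
```

```bash
python3 -c "from h import *;tip()"
```

```text
t 5.67 press xyz mm [-147.9   -0.2   38. ] F press [-5.  -0.2  3.4] rel yaw of tool -x 0.1
```

Call:
send_rows:
  translation:
    - [-0.15, 0, 0]
    - [-0.1, 0, 0]
    - [-0.05, 0, 0]
  rotation:
    - [0, 0, 0]
    - [0, 0, 0]
    - [0, 0, 0]
  grip: [0, 0, 0]

```text
time: 6.05
eef_pos: [0.5061, -0.2109, 0.038]
tcp_rot: [0.305, 0.952, 0.0, -0.001]
contact_force: [-3.6, 1.9, 0.3]
opening: 0.003
```

Call:
send_rows:
  translation:
    - [-0.08, 0, 0]
    - [0, 0, 0]
  rotation:
    - [0, 0, 0]
    - [0, 0, 0]
  grip: [0, 0]

```text
time: 6.3
eef_pos: [0.508, -0.2123, 0.038]
tcp_rot: [0.305, 0.952, 0.0, -0.001]
contact_force: [-2.9, 2.9, 0.2]
opening: 0.0
```

```bash
python3 -c "from h import *;tip()"
```

```text
t 6.3 press xyz mm [-135.3   -0.3   38. ] F press [-4.1  0.7  0.2] rel yaw of tool -x 0.08
```

Still only sliding force. I'll press on in small steps until it rises.

Call:
send_rows:
  translation:
    - [-0.07, 0, 0]
    - [0, 0, 0]
  rotation:
    - [0, 0, 0]
    - [0, 0, 0]
  grip: [0, 0]

```text
time: 6.55
eef_pos: [0.508, -0.2122, 0.038]
tcp_rot: [0.305, 0.952, 0.001, -0.004]
contact_force: [-8.6, 5.5, 5.4]
opening: 0.001
```

Call:
send_rows:
  translation:
    - [-0.07, 0, 0]
    - [0, 0, 0]
  rotation:
    - [0, 0, 0]
    - [0, 0, 0]
  grip: [0, 0]

```text
time: 6.8
eef_pos: [0.5079, -0.2122, 0.038]
tcp_rot: [0.305, 0.952, 0.002, -0.007]
contact_force: [-15.0, 8.6, 11.8]
opening: -0.001
```

```bash
python3 -c "from h import *;tip()"
```

```text
t 6.8 press xyz mm [-135.4   -0.2   38. ] F press [-17.2  -1.7  11.8] rel yaw of tool -x 0.13
```

The force rose to 17 N with no motion at tip x=-135.4 mm, so the sled is on its end stop. I'll back off, rise and go over the window.

Call:
send_rows:
  translation:
    - [0.5, 0, 0]
    - [0.9, 0, 0]
    - [0.2, 0, -0.8]
    - [0, 0, -1]
    - [0, 0, -1]
  rotation:
    - [0, 0, 0]
    - [0, 0, 0]
    - [0, 0, 0]
    - [0, 0, 0]
    - [0, 0, 0]
  grip: [0, 0, 0, 0, 0]

```text
time: 7.42
eef_pos: [0.4736, -0.1878, 0.124]
tcp_rot: [0.305, 0.952, -0.001, 0.002]
contact_force: [0.8, -0.6, -0.0]
opening: -0.001
```

Call:
send_rows:
  translation:
    - [0, 0, -1]
    - [-0.5, 0, -0.5]
    - [-1, 0, 0]
    - [-1, 0, 0]
    - [-1, 0, 0]
  rotation:
    - [0, 0, 0]
    - [0, 0, 0]
    - [0, 0, 0]
    - [0, 0, 0]
    - [0, 0, 0]
  grip: [0, 0, 0, 0, 0]

```text
time: 8.05
eef_pos: [0.56, -0.2495, 0.1684]
tcp_rot: [0.305, 0.952, -0.001, 0.003]
contact_force: [0.4, -0.8, 0.5]
opening: 0.002
```

```bash
python3 -c "from h import *;tip()"
```

```text
t 8.05 press xyz mm [-71.3  -0.3 168.4] F press [ 0.8 -0.4  0.5] rel yaw of tool -x 0.07
```

Call:
send_rows:
  translation:
    - [-0.9, 0, 0.3]
    - [-0.9, 0, 0.3]
    - [-0.4, 0, 0.2]
    - [0, 0, 0]
    - [0, 0, 0]
  rotation:
    - [0, 0, 0]
    - [0, 0, 0]
    - [0, 0, 0]
    - [0, 0, 0]
    - [0, 0, 0]
  grip: [0, 0, 0, 0, 0]

```text
time: 8.68
eef_pos: [0.6117, -0.2861, 0.1438]
tcp_rot: [0.305, 0.952, -0.0, 0.0]
contact_force: [-0.2, -0.8, 1.1]
opening: -0.001
```

```bash
python3 - <<'E'
from h import *; from plant import eyes
tip()
b=eyes.read_camera("side")["image"][125:265,220:400]
cv2.imwrite("pics/s2.png",cv2.resize(b,None,fx=4,fy=4,interpolation=cv2.INTER_CUBIC))
E
```

```text
t 8.68 press xyz mm [ -8.    0.  143.8] F press [ 0.3 -0.8  1.1] rel yaw of tool -x 0.09
```

View pics/s2.png

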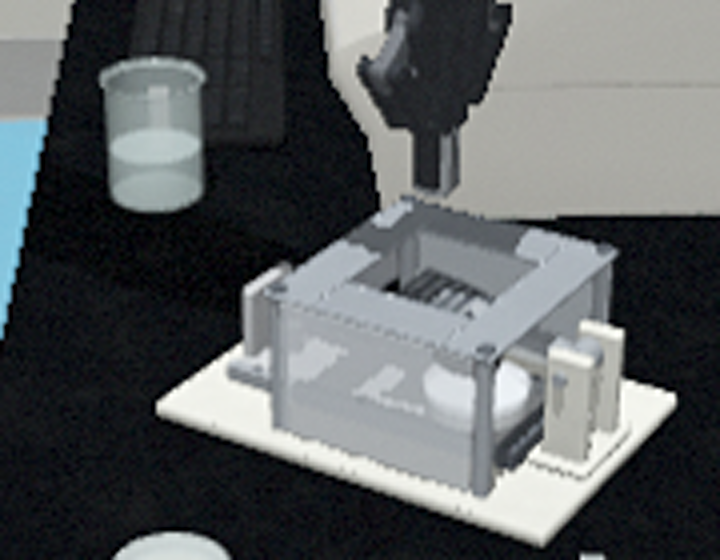

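The side view shows the sled in, with the dish at (480,385), and the fingers over the window at (437,190). I'll go down through it.

Call:
send_rows:
  translation:
    - [-0.25, 0, 0.5]
    - [0, 0, 0.6]
    - [0, 0, 0.5]
    - [0, 0, 0.1]
    - [0, 0, 0]
  rotation:
    - [0, 0, 0]
    - [0, 0, 0]
    - [0, 0, 0]
    - [0, 0, 0]
    - [0, 0, 0]
  grip: [0, 0, 0, 0, 0]

```text
time: 9.35
eef_pos: [0.6178, -0.2907, 0.0919]
tcp_rot: [0.305, 0.952, 0.0, -0.0]
contact_force: [-0.0, 0.1, -0.3]
opening: 0.002
```

Call:
send_rows:
  translation:
    - [0, 0, 0.15]
    - [0, 0, 0.15]
    - [0, 0, 0.15]
    - [0, 0, 0.1]
    - [0, 0, 0]
  rotation:
    - [0, 0, 0]
    - [0, 0, 0]
    - [0, 0, 0]
    - [0, 0, 0]
    - [0, 0, 0]
  grip: [0, 0, 0, 0, 0]

```text
time: 9.98
eef_pos: [0.6179, -0.2906, 0.0756]
tcp_rot: [0.305, 0.952, 0.0, -0.0]
contact_force: [-1.6, 0.7, 1.2]
opening: -0.001
```

```bash
python3 -c "from h import *;tip()"
```

```text
t 9.97 press xyz mm [-0.3 -0.  75.6] F press [-1.7 -0.4  1.2] rel yaw of tool -x 0.09
```

Call:
send_rows:
  translation:
    - [0, 0, 0.1]
    - [0, 0, 0.07]
    - [0, 0, 0]
  rotation:
    - [0, 0, 0]
    - [0, 0, 0]
    - [0, 0, 0]
  grip: [0, 0, 0]

```text
time: 10.35
eef_pos: [0.618, -0.2907, 0.0704]
tcp_rot: [0.305, 0.952, 0.0, 0.0]
contact_force: [-1.4, 0.6, 1.7]
opening: 0.005
```

Call:
send_rows:
  translation:
    - [0, 0, 0.06]
    - [0, 0, 0]
  rotation:
    - [0, 0, 0]
    - [0, 0, 0]
  grip: [0, 0]

```text
time: 10.6
eef_pos: [0.6181, -0.2908, 0.07]
tcp_rot: [0.305, 0.952, 0.0, -0.0]
contact_force: [-2.9, 2.1, 6.4]
opening: 0.001
```

```bash
python3 -c "from h import *;tip()"
```

```text
t 10.6 press xyz mm [-0.1 -0.  70. ] F press [-3.6  0.1  6.4] rel yaw of tool -x 0.09
```

Stopping at 70.0 mm. I'll press a little more to confirm the stop.

Call:
send_rows:
  translation:
    - [0, 0, 0.08]
    - [0, 0, 0.05]
    - [0, 0, 0]
  rotation:
    - [0, 0, 0]
    - [0, 0, 0]
    - [0, 0, 0]
  grip: [0, 0, 0]

```text
time: 10.98
eef_pos: [0.6181, -0.2908, 0.0697]
tcp_rot: [0.305, 0.952, -0.0, -0.001]
contact_force: [-10.2, 5.3, 20.0]
opening: -0.004
```

```bash
python3 -c "from h import *;tip()"
```

```text
t 10.97 press xyz mm [-0.  -0.  69.7] F press [-11.4  -1.6  20. ] rel yaw of tool -x 0.11
```

The lever is hard on its stop: 20 N at 69.7 mm. I'll retract straight up and clear the view.

Call:
send_rows:
  translation:
    - [0, 0, -0.4]
    - [0, 0, -0.6]
    - [0, 0, -1]
    - [0, 0, -1]
    - [0, 0, -1]
  rotation:
    - [0, 0, 0]
    - [0, 0, 0]
    - [0, 0, 0]
    - [0, 0, 0]
    - [0, 0, 0]
  grip: [0, 0, 0, 0, 0]

```text
time: 11.6
eef_pos: [0.6182, -0.291, 0.1863]
tcp_rot: [0.305, 0.952, -0.0, 0.0]
contact_force: [0.8, -0.4, 0.1]
opening: -0.001
```

Call:
send_rows:
  translation:
    - [1, 0, -0.5]
    - [1, 0, -0.3]
    - [1, 0, 0]
    - [1, 0, 0]
    - [1, 0, 0]
  rotation:
    - [0, 0, 0]
    - [0, 0, 0]
    - [0, 0, 0]
    - [0, 0, 0]
    - [0, 0, 0]
  grip: [0, 0, 0, 0, 0]

```text
time: 12.22
eef_pos: [0.4954, -0.2033, 0.2095]
tcp_rot: [0.305, 0.952, -0.0, 0.001]
contact_force: [0.2, -0.6, -0.7]
opening: -0.002
```

Call:
send_rows:
  translation:
    - [0, 1, 0]
    - [0, 1, 0]
    - [0, 1, 0]
    - [0, 1, 0]
    - [0, 0, 0]
  rotation:
    - [0, 0, 0]
    - [0, 0, 0]
    - [0, 0, 0]
    - [0, 0, 0]
    - [0, 0, 0]
  grip: [0, 0, 0, 0, 0]

```text
time: 12.85
eef_pos: [0.5665, -0.1048, 0.2094]
tcp_rot: [0.304, 0.953, -0.0, 0.001]
contact_force: [-0.7, -1.0, -0.7]
opening: 0.002
```

```bash
python3 - <<'E'
from h import *; from plant import eyes
tip(); p=np.load("p.npy")
t=eyes.read_camera("top");s=eyes.read_camera("side")
a=t["image"]; b=s["image"]
A=cv2.resize(a[125:260,250:390],None,fx=2.8,fy=2.8,interpolation=cv2.INTER_CUBIC)
B=cv2.resize(b[165:260,250:395],(400,262),interpolation=cv2.INTER_CUBIC)
A=cv2.resize(A,(392,378)); C=np.zeros((378,792,3),np.uint8); C[:,:392]=A; C[:262,392:]=B
cv2.imwrite("pics/f.png",C)
# expected pixels in mosaic: push face top edge home, and paddle corners down(70)/raised(86)
pf=lambda d,o,k,P:((proj(d,w(p,P))+.5-o)*k)
for n,P in(("face top",[(-.125,.022,.062),(-.125,-.022,.062)]),("paddle dn",[(x,y,.07) for x in(-.022,.022) for y in(.018,-.018)]),("paddle up",[(x,y,.086) for x in(-.022,.022) for y in(.018,-.018)])):
    print(n,pf(t,[250,125],2.8,P).round().tolist(),(pf(s,[250,165],400/145,P)+[392,0]).round().tolist())
# motion of bystanders
a0,b0=cv2.imread("pics/top0.png"),cv2.imread("pics/side0.png")
for n,i,j,r in(("beaker",a0,a,(170,238,212,278)),("dish",a0,a,(376,233,406,263)),("timer",a0,a,(402,200,436,238)),("beaker s",b0,b,(242,136,275,180)),("dish s",b0,b,(244,255,282,283)),("timer s",b0,b,(280,272,324,306))):
    x,y,X,Y=r; print(n,np.abs(i[y:Y,x:X].astype(int)-j[y:Y,x:X]).mean().round(2))
E
```

```text
t 12.85 press xyz mm [-150.3  121.1  209.4] F press [ 0.  -1.3 -0.7] rel yaw of tool -x 0.23
face top [[116.0, 275.0], [158.0, 305.0]] [[502.0, 71.0], [472.0, 91.0]]
paddle dn [[191.0, 178.0], [225.0, 203.0], [221.0, 136.0], [256.0, 161.0]] [[602.0, 94.0], [580.0, 111.0], [649.0, 108.0], [627.0, 126.0]]
paddle up [[191.0, 177.0], [226.0, 202.0], [222.0, 134.0], [257.0, 159.0]] [[603.0, 77.0], [580.0, 94.0], [650.0, 90.0], [628.0, 108.0]]
beaker 76.54
dish 1.12
timer 1.18
beaker s 2.59
dish s 2.34
timer s 2.0
```

View pics/f.png

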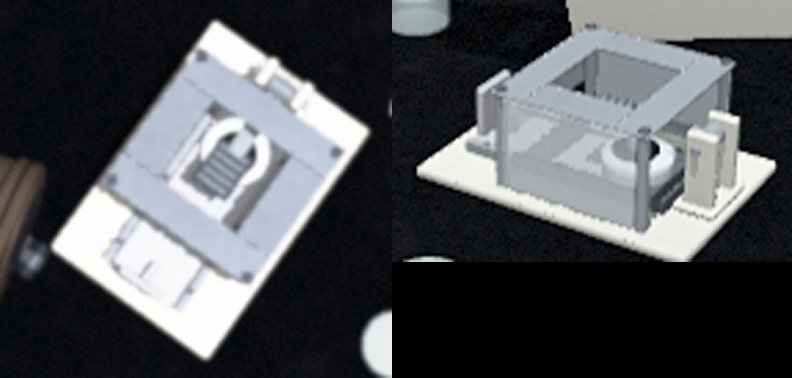

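The sled face edge is at about (507,72) and (477,88) in the mosaic's side part, as predicted for home. The paddle sits low in the window, its visible rear edge at about (640,105), which fits the down position. The arm covers the beaker in the top view, but in the side view it is unchanged.

```bash
python3 -c "
from plant import ticket; print(ticket.sign_off())"
```

```text
the job is handed in; nothing more can be done
None
```

The job is handed in at about 13 s of the 43 s allowed. The sled is pushed home and the lever is pressed fully down.

- **Sled:** I pushed it with the closed fingertips until the tip stopped moving at x = -135.4 mm in the press frame and the force rose to 17 N. The final side picture shows the push plate within about 5 pixels of where it should be when home, in a view enlarged 2.8 times.
- **Lever:** I went through the centre of the window and pressed until the paddle stopped at 69.7 mm, with 20 N on it. That matches the 70 mm given for fully down. In the last picture, taken after I withdrew, the paddle was still down.
- **Guard:** I saw no sign of the fingers touching it. The force stayed near zero going down into the window and after coming out. While pressing the paddle there was also up to about 11 N sideways, growing with the down force.
- **Loose dish, timer and beaker:** None of them moved, comparing pictures from before and after. The top-view check of the beaker did not match, most likely because the arm was in front of it (I did not view that crop). The side view shows it unchanged.

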